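# Find and set the proud pad of a skateboard nest

### The job

One of the four white support pads on the blue nest stands proud, so a skateboard deck would rock on it. Take the probe from its green mat and touch its foot lightly on the middle of every pad in turn, starting with the pad at the orange corner block and going clockwise as seen from above, without shifting the pads; only after all four touches, press the high pad down with the probe until it is level with the other three. Then stand the probe upright on its green mat again and let go, leaving the parts lying around alone.

Things in the scene. Friction and masses are not known exactly. Their poses are not given: they have to be found in the camera images.
- nest: Fixed blue nest that carries a skateboard deck: base 180 (x) by 280 mm (y), a 30 mm square orange block 24 mm high on its +x +y corner, any yaw. Origin at its centre, 30 mm below its flat top face, which stands 18 to 30 mm above the table. Four white pads stand on it, one 7 to 10 mm too high; a level pad's top is 68 mm above this origin, within 0.5 mm.
- probe: Loose aluminium touch probe standing upright, 115 mm tall, 250 g: a flat black foot 34 mm in diameter and 10 mm thick, a 20 mm neck, then a round handle 28 mm in diameter from 34 to 115 mm above the foot, with red bands. Origin at the centre of the foot's underside, z up along the handle.
- probe_tip (a point): Centre of the underside of the probe's foot, the touching face (same point as the probe's origin).
- mat: Fixed round green mat on the table, 96 mm in diameter, 4 mm thick, where the probe stands. Origin at the centre of its underside.
- place_1 (a point): Pad place 1, at the orange corner block: the point on the nest's top face under that pad's centre, at (55, 75) mm in the nest's x, y.
- place_2 (a point): Pad place 2, next clockwise after place 1: the point on the nest's top face under that pad's centre, at (55, -75) mm in the nest's x, y.
- place_3 (a point): Pad place 3, diagonally opposite place 1: the point on the nest's top face under that pad's centre, at (-55, -75) mm in the nest's x, y.
- place_4 (a point): Pad place 4, next clockwise after place 3: the point on the nest's top face under that pad's centre, at (-55, 75) mm in the nest's x, y.
- post_a: Fixed dark steel post 16 mm tall that carries one of the four identical pads; origin at its foot on the nest's top face. The letter does not tell the place: which post stands at which place changes.
- top_a (a point): Centre of the flat top of the white round pad (46 mm across, 12 mm thick) on post_a. The pad slides up and down on its stem, held by friction: it stays put under a light touch, gives way at about 15 N, then stays where it is left (no spring). It can be pushed at most 8 mm below level.
- post_b: Fixed dark steel post 16 mm tall that carries one of the four identical pads; origin at its foot on the nest's top face. The letter does not tell the place: which post stands at which place changes.
- top_b (a point): Centre of the flat top of the white round pad (46 mm across, 12 mm thick) on post_b. The pad slides up and down on its stem, held by friction: it stays put under a light touch, gives way at about 15 N, then stays where it is left (no spring). It can be pushed at most 8 mm below level.
- post_c: Fixed dark steel post 16 mm tall that carries one of the four identical pads; origin at its foot on the nest's top face. The letter does not tell the place: which post stands at which place changes.
- top_c (a point): Centre of the flat top of the white round pad (46 mm across, 12 mm thick) on post_c. The pad slides up and down on its stem, held by friction: it stays put under a light touch, gives way at about 15 N, then stays where it is left (no spring). It can be pushed at most 8 mm below level.
- post_d: Fixed dark steel post 16 mm tall that carries one of the four identical pads; origin at its foot on the nest's top face. The letter does not tell the place: which post stands at which place changes.
- top_d (a point): Centre of the flat top of the white round pad (46 mm across, 12 mm thick) on post_d. The pad slides up and down on its stem, held by friction: it stays put under a light touch, gives way at about 15 N, then stays where it is left (no spring). It can be pushed at most 8 mm below level.
- truck: Bystander: loose skateboard truck on its base plate, 55 by 176 mm, 76 mm tall, with two white wheels. Origin under its centre.
- wheel: Bystander: loose white skateboard wheel lying flat, 56 mm in diameter, 40 mm high. Origin under its centre.
- bin: Bystander: loose green open bin, 160 by 110 mm, 75 mm high. Origin under its centre.
- driver: Bystander: loose screwdriver 180 mm long lying on the table.
Things that resemble listed ones, but are neither listed nor needed, are in the scene too. Several things have the shape of the probe; the one meant has the colours described above.

How it is judged (in metres and radians):
On the way, in this order (a step that is already met when the one before it is completed fails the run):
1. the probe's foot touches the pad at place 1 (at the orange corner block): over 1 N, foot centre within 25 mm of the pad's centre (horizontal distance between probe_tip and place_1 below 0.025 m and (contact force between probe and post_a above 1 N or contact force between probe and post_b above 1 N or contact force between probe and post_c above 1 N or contact force between probe and post_d above 1 N)), for 0.04 s.
2. the probe's foot touches the pad at place 2 (next clockwise after place 1): over 1 N, foot centre within 25 mm of the pad's centre (horizontal distance between probe_tip and place_2 below 0.025 m and (contact force between probe and post_a above 1 N or contact force between probe and post_b above 1 N or contact force between probe and post_c above 1 N or contact force between probe and post_d above 1 N)), for 0.04 s.
3. the probe's foot touches the pad at place 3 (diagonally opposite place 1): over 1 N, foot centre within 25 mm of the pad's centre (horizontal distance between probe_tip and place_3 below 0.025 m and (contact force between probe and post_a above 1 N or contact force between probe and post_b above 1 N or contact force between probe and post_c above 1 N or contact force between probe and post_d above 1 N)), for 0.04 s.
4. the probe's foot touches the pad at place 4 (next clockwise after place 3): over 1 N, foot centre within 25 mm of the pad's centre (horizontal distance between probe_tip and place_4 below 0.025 m and (contact force between probe and post_a above 1 N or contact force between probe and post_b above 1 N or contact force between probe and post_c above 1 N or contact force between probe and post_d above 1 N)), for 0.04 s.
5. all four pads are level: tops 68 mm above the nest's origin, within 2.5 mm (z of top_a in the frame of nest between 0.0655 and 0.0705 m and z of top_b in the frame of nest between 0.0655 and 0.0705 m and z of top_c in the frame of nest between 0.0655 and 0.0705 m and z of top_d in the frame of nest between 0.0655 and 0.0705 m), for 0.1 s.
At the end, for the whole second after the job is handed in: All four pad tops are 68 mm above the nest's origin within 2.5 mm, and the probe stands released, upright (within 0.1 rad) and still on its green mat, its axis within 35 mm of the mat's centre (all of step 5 and horizontal distance between probe and mat below 0.035 m and angle between probe's own z axis and vertical below 0.1 rad and z of probe_tip in the frame of mat below 0.008 m and linear speed of probe below 0.02 m/s); the robot touches nothing.
It fails at once if a bystander (truck, wheel, bin or screwdriver) is moved more than 30 mm (distance of any of truck, wheel, bin, driver from where it was at the start of the episode above 0.03 m).
It fails at once if the robot itself, rather than the probe, pushes on a pad or its post (over 3 N) (contact force between any of the fingers, the arm and post_a above 3 N or contact force between any of the fingers, the arm and post_b above 3 N or contact force between any of the fingers, the arm and post_c above 3 N or contact force between any of the fingers, the arm and post_d above 3 N).
It also fails if it takes over 72 s, if anything falls off the work surface, if the arm or the gripper's body presses on something with over 40 N, if the wrist force passes 120 N, or if a joint passes its speed limit or range.

### The arm

A 6-joint arm with a two-finger parallel gripper is mounted at the origin on the work surface. World frame = base frame: x ahead of the robot, y to its left, z up, the work surface at z = 0. Lengths are in mm, angles in rad, forces in N, time in s.
With the tool pointing down it reaches from about 350 to 875 mm from the base axis. Payload 4.2 kg.
Tool frame: the origin (TCP) lies at the very end of the fingers, on their centre line; the grasp point (between the pads) lies 19 mm behind it; z points along the fingers, y is the direction in which the jaws open and shut (so a half turn about z gives the same grasp; the last joint's range is limited). The gripper opens to 85 mm and grips with 20 to 120 N. Pads are 22 mm wide; open, the fingers measure 114 mm over their backs; the gripper's body (76 mm by 85 mm) begins 54 mm behind the grasp point. The pads swing forward as they close: fully open they stand 13 mm farther back than shut.
Start: joints at [0.259, 0.385, 0.008, 0, -1.194, -0.259], TCP at [624.979, 0.025, 231.312] pointing down, gripper open.
Joint ranges: [-3.14, 3.14], [-1.21, 2.06], [-1.07, 1.41], [-3.16, 2.05], [-2.99, -0.16], [-3.1, 3.1]. Speed limits (rad/s): [2.79, 2.79, 3.14, 3.14, 3.14, 3.14].

### API

Orientations are given as a unit quaternion [x, y, z, w].
In Python, from bench import arm, optics, job gives the robot as it stands.
- The arm moves only by the tool send_rows, never from a script. Its argument "steps" is a list that holds one entry, the list of rows, each a list of 5 numbers: the shift along the tool's x, y, z in cm, then the turn about the tool's z in rad, then the opening, from 0 (shut) to 1 (fully open). A call has 1 to 10 rows; each row shifts and turns the pose as measured when the row begins, along the tool's axes as they then stand; what a row does not reach is not made up. A row lasts 1/12 s, in which the tool goes at most 41.7 mm and 7.16 degrees, less where a joint would pass 70% of its speed; a pose out of reach is approached as far as the arm can. A call with a gripper value outside its range is refused whole. The fingers move at their own pace and stop on an object; the grip force is fixed at half the most. Time passes only in rows, so rows that do not move let the fingers close. It gives the time, the measured TCP pose, the force and the opening at its end, in the units of the state.
- arm.read_state(): the state, without advancing time (a new reading comes with each control period).
- optics.get_image(name): name is "scene" or "side" or "wrist"; returns (picture, depth): 400x640x3 uint8, blue, green, red; 400x640 float32, mm along the optical axis (not along the pixel's ray), 0 where there is no reading.
- optics.get_calibration(name): a dict with "K" (3x3 intrinsics, pixels), "rvec" (rotation vector, rad) and "tvec" (3), from world to camera coordinates, as OpenCV has them; the wrist camera has in their place "hand_eye" (4x4, takes a point from camera to tool coordinates, whose origin is the TCP and whose axes are the flange's). Camera axes: x right, y down, z forward; pixel columns grow to the right and rows downward; lengths in mm; the calibration is good to about 2 mm. The wrist camera is an equidistant fisheye: a pixel r from the principal point sees the ray r / f radians off the axis. A picture is of the moment at which its call begins: read the wrist's pose just before it. get_calibration takes no time and is no camera call.
- job.job_done(): hands the job in, once; it reports no verdict.
The state is a dict: "clock": time; "joints": joint angles; "joint_vel": joint speeds; "joint_efforts": joint torques, N m; "position": TCP position; "ee_rot": TCP orientation; "contact_force": force on the tool from outside, world axes, zero at the start; "wrist_torque": the same for the moment, N m; "gripper_width": finger opening in mm.
Only numpy, scipy, OpenCV 4.12 (cv2) and the standard library are available. Lean on these libraries where they do the work, as an engineer would, in place of code of your own. Each camera call takes 0.05 s, during which the arm holds its last target. There are 200 camera calls.

## Working session

There is one attempt and no reset: what is moved stays moved. The work goes in short steps, Python scripts to look and compute and a tool call to move; the robot and the scene stay as the last step left them, time stands still between calls to the robot, and variables do not carry over. Pictures are saved under pics/ and viewed, about 8 in all and at most 12, crops included, and the job is handed in when it is done.

Besides the shell and the picture viewer there is one more tool, called after "Call:" by a JSON object that holds its "fn" and its "kwargs", one argument or row to a line. send_rows: Moves the arm, as the interface text tells. Its arguments: {"type":"object","properties":{"steps":{"type":"array","items":{"type":"array","items":{"type":"array","items":{"type":"number"}}}}},"required":["steps"]}

```bash
mkdir -p pics; cat > h.py <<'E'
import numpy as np,cv2
from scipy.spatial.transform import Rotation as R
from bench import arm,optics,job
def grab(n):
    s=arm.read_state(); p,d=optics.get_image(n); np.savez('/tmp/%s.npz'%n,p=p,d=d,pos=s['position'],rot=s['ee_rot']); return p,d
def pts(n,uv):
    z=np.load('/tmp/%s.npz'%n); c=optics.get_calibration(n); K=np.array(c['K']); out=[]
    Rm=cv2.Rodrigues(np.array(c['rvec'],float))[0]; t=np.array(c['tvec'],float).ravel()
    for u,v in uv:
        d=float(z['d'][int(v),int(u)]); q=np.array([(u-K[0,2])/K[0,0]*d,(v-K[1,2])/K[1,1]*d,d]); out.append(Rm.T@(q-t))
    return np.array(out).round(1)
def cloud(n):
    z=np.load('/tmp/%s.npz'%n); c=optics.get_calibration(n); K=np.array(c['K']); d=z['d'].astype(float)
    Rm=cv2.Rodrigues(np.array(c['rvec'],float))[0]; t=np.array(c['tvec'],float).ravel()
    v,u=np.mgrid[:400,:640]
    q=np.stack([(u-K[0,2])/K[0,0]*d,(v-K[1,2])/K[1,1]*d,d],-1); w=(q-t)@Rm; w[d==0]=np.nan
    return z['p'],w
E
python3 - <<'E'
from h import *
for n in('scene','side'):
    p,d=grab(n); cv2.imwrite('pics/%s0.png'%n,p)
    c=optics.get_calibration(n); Rm=cv2.Rodrigues(np.array(c['rvec'],float))[0]; print(n,-Rm.T@np.array(c['tvec'],float).ravel(),Rm[2])
print(arm.read_state())
E
```

```text
scene [1332.52340955 -717.26328689  914.62590891] [-0.56319865  0.53851368 -0.6267458 ]
side [ 477.57255829 -956.98703263  844.35940654] [ 0.08789535  0.7797733  -0.61986128]
{'clock': 0.1, 'joints': array([ 2.58594668e-01,  3.85517974e-01,  6.75215534e-03, -4.60407264e-04,
       -1.19400150e+00, -2.58593308e-01]), 'joint_vel': array([-0.00126143, -0.00115953,  0.0044804 ,  0.00255875, -0.00106903,
       -0.00030485]), 'joint_efforts': array([-2.41840362e-04, -3.93318665e+01,  1.88929778e+01,  4.19793829e+00,
       -2.58899068e-03, -3.31562532e-06]), 'position': array([6.24472595e+02, 1.96232238e-02, 2.30300029e+02]), 'ee_rot': array([-7.07046858e-01,  7.07165981e-01,  6.80442244e-04, -7.44302970e-04]), 'contact_force': array([ 0.06684285,  0.13983273, -0.25620468]), 'wrist_torque': array([ 0.03235575, -0.01845254, -0.0340954 ]), 'gripper_width': 85.63730638720716}
```

View pics/scene0.png

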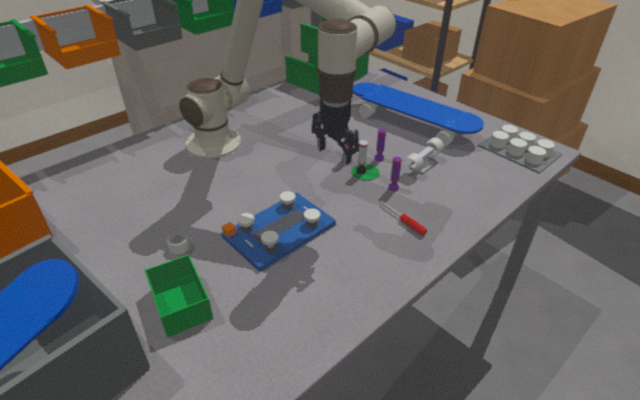

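View pics/side0.png

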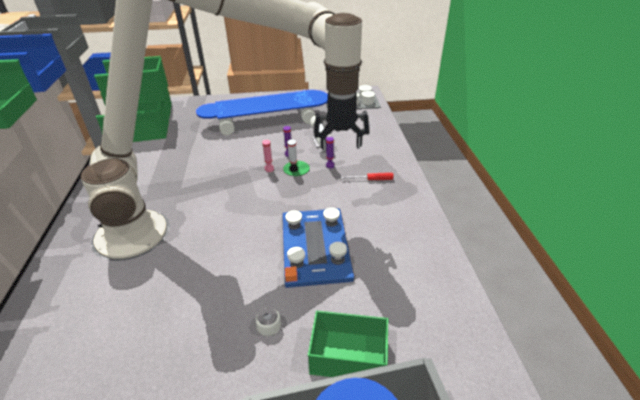

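Probe candidates in the side view are pink (267,155), silver on the green mat (292,155), and purple at (287,140) and (330,152). The silver one on the mat fits the description, so I'll check it in a crop. The nest is at (316,245), with its orange block at (291,273).

```bash
python3 - <<'E'
from h import *
a=np.load('/tmp/side.npz')['p'][120:190,240:350]; b=np.load('/tmp/scene.npz')['p'][120:195,330:440]
a=cv2.resize(a,(700,445),interpolation=3)
cv2.imwrite('pics/crop1.png',a)
for n,roi in(('side',(200,290,270,360)),('scene',(180,275,210,345))):
    p,w=cloud(n); r0,r1,c0,c1=roi; m=np.zeros(p.shape[:2],bool); m[r0:r1,c0:c1]=1
    hsv=cv2.cvtColor(p,cv2.COLOR_BGR2HSV); H,S,V=hsv[...,0],hsv[...,1],hsv[...,2]
    z=w[...,2]
    bl=m&(H>100)&(H<125)&(S>120)&(z>10)&(z<40)
    q=w[bl]; print(n,'blue',len(q),'z',np.nanmedian(q[:,2]), cv2.minAreaRect(q[:,:2].astype(np.float32)))
    og=m&(H<18)&(S>130)&(z>15); print('orange',og.sum(),w[og].mean(0),np.nanmax(w[og][:,2]))
    wh=m&(S<60)&(V>140)&(z>45)&(z<90)
    k,l,st,ce=cv2.connectedComponentsWithStats(wh.astype(np.uint8))
    for i in range(1,k):
        if st[i,4]>25:
            q=w[l==i]; zt=np.percentile(q[:,2],70); t=q[q[:,2]>zt-4]; print(ce[i].round(),st[i,4],'top z',zt.round(1),((t[:,:2].max(0)+t[:,:2].min(0))/2).round(1),t[:,:2].mean(0).round(1))
    g=(H>50)&(H<85)&(S>100)&(z<12)&(z>-3)&(w[...,0]>500)&(abs(w[...,1])<350)
    k,l,st,ce=cv2.connectedComponentsWithStats(g.astype(np.uint8))
    for i in range(1,k):
        if st[i,4]>60: q=w[l==i];print('mat',ce[i],st[i,4],(q[:,:2].max(0)+q[:,:2].min(0))/2,np.median(q[:,2]))
    # standing things
    s=(z>95)&(z<125)&(w[...,0]>500)&(w[...,0]<1000)&(abs(w[...,1])<400)
    k,l,st,ce=cv2.connectedComponentsWithStats(s.astype(np.uint8))
    for i in range(1,k):
        if st[i,4]>15: q=w[l==i];print('stand',ce[i].round(),st[i,4],((q[:,:2].max(0)+q[:,:2].min(0))/2).round(1),np.percentile(q[:,2],95),p[l==i].mean(0).round())
E
```

```text
side blue 2200 z 17.788737507714078 ((533.9232788085938, -127.46571350097656), (277.404541015625, 175.64903259277344), 89.78262329101562)
orange 143 [ 462.09199273 -250.99653439   37.84393017] 45.53291156140423
[331. 214.] 156 top z 56.5 [589.7 -50.7] [589.5 -51.4]
[293. 216.] 164 top z 56.3 [480.8 -49.7] [480.5 -49.8]
[338. 249.] 200 top z 64.0 [ 588.3 -200. ] [ 588.2 -201.1]
[296. 254.] 205 top z 56.4 [ 479.1 -199.1] [ 478.8 -199.6]
mat [620.42857143 149.85164835] 182 [1720.0592775   238.13293421] 5.007800144897248
mat [301.51079137 168.04316547] 139 [524.29372529 269.96415166] 3.184649025881647
stand [330. 140.] 61 [625.1 275.3] 115.04394836795376 [133.  76. 132.]
stand [294. 144.] 16 [503.6 257.2] 118.86651408436663 [164. 164. 175.]
scene blue 2535 z 18.05061380241301 ((537.709716796875, -123.30088806152344), (282.0231628417969, 180.7686309814453), 88.85942077636719)
orange 127 [ 468.38423149 -246.23698541   36.9681137 ] 45.12403694838059
[287. 196.] 118 top z 57.2 [482.4 -47.4] [482.5 -47.5]
[312. 214.] 137 top z 57.3 [591.7 -49.9] [591.9 -48.6]
[246. 216.] 82 top z 56.8 [ 477.4 -193.7] [ 474.8 -191.4]
[271. 235.] 32 top z 65.4 [ 590.3 -192.3] [ 589.4 -190.9]
mat [368.86363636 173.73232323] 198 [527.55155865 275.48026935] 3.8086674601976176
stand [364. 146.] 42 [505.9 260.7] 119.31527169059389 [111. 109. 120.]
stand [396. 161.] 81 [629.3 271.8] 116.48705249450754 [105.  58. 102.]
```

View pics/crop1.png

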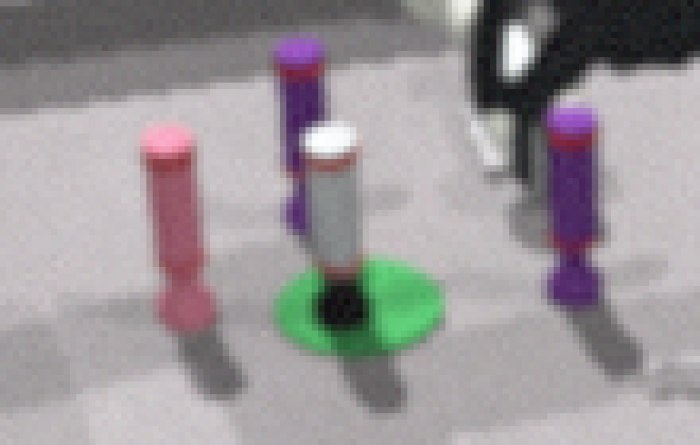

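```bash
python3 - <<'E'
from h import *
for n in('side','scene'):
    p,w=cloud(n); z=w[...,2]; q=w[(z>60)&(z<130)&(w[...,0]>350)&(w[...,0]<700)&(w[...,1]>150)&(w[...,1]<450)]
    ij=np.round(q[:,:2]/12).astype(int); u,c=np.unique(ij,axis=0,return_counts=True)
    print(n,[(tuple(a*12),int(k)) for a,k in zip(u,c) if k>6])
    v,u=np.mgrid[:400,:640]
print(pts('side',[(267,145),(266,150),(288,130),(292,139),(293,146),(294,168),(330,140)]))
p,d=grab('wrist'); cv2.imwrite('pics/w0.png',p)
c=optics.get_calibration('wrist'); print(c)
E
```

```text
side [((np.int64(396), np.int64(264)), 10), ((np.int64(396), np.int64(276)), 23), ((np.int64(408), np.int64(264)), 42), ((np.int64(408), np.int64(276)), 12), ((np.int64(420), np.int64(264)), 10), ((np.int64(420), np.int64(276)), 27), ((np.int64(468), np.int64(360)), 20), ((np.int64(480), np.int64(252)), 18), ((np.int64(480), np.int64(264)), 12), ((np.int64(480), np.int64(348)), 7), ((np.int64(480), np.int64(360)), 41), ((np.int64(492), np.int64(252)), 47), ((np.int64(492), np.int64(360)), 26), ((np.int64(504), np.int64(252)), 34), ((np.int64(504), np.int64(264)), 12), ((np.int64(612), np.int64(264)), 15), ((np.int64(612), np.int64(276)), 15), ((np.int64(624), np.int64(264)), 58), ((np.int64(636), np.int64(264)), 28)]
scene [((np.int64(480), np.int64(360)), 34), ((np.int64(492), np.int64(252)), 36), ((np.int64(492), np.int64(264)), 8), ((np.int64(492), np.int64(360)), 53), ((np.int64(492), np.int64(372)), 26), ((np.int64(504), np.int64(252)), 55), ((np.int64(504), np.int64(264)), 38), ((np.int64(612), np.int64(360)), 8), ((np.int64(612), np.int64(384)), 9), ((np.int64(624), np.int64(2
[... 395 characters left out ...]
.644e+02 8.870e+01]
 [4.859e+02 3.539e+02 1.103e+02]
 [4.997e+02 4.758e+02 6.000e-01]
 [4.980e+02 2.479e+02 1.074e+02]
 [4.961e+02 2.434e+02 2.060e+01]
 [6.256e+02 2.622e+02 1.125e+02]]
{'K': array([[309.70691629,   0.        , 321.42652742],
       [  0.        , 309.70691629, 197.71392732],
       [  0.        ,   0.        ,   1.        ]]), 'hand_eye': array([[ 3.96214959e-04, -9.52020731e-01, -3.06033283e-01,
         7.97971075e+01],
       [ 9.99999468e-01,  8.58039615e-05,  1.02775618e-03,
        -1.42882577e-01],
       [-9.52186322e-04, -3.06033527e-01,  9.52020259e-01,
        -1.43369763e+02],
       [ 0.00000000e+00,  0.00000000e+00,  0.00000000e+00,
         1.00000000e+00]])}
```

Call:
{"fn": "send_rows", "kwargs": {
  "steps": [
    [[-3.2,1.55,0,0,1],[-3.2,1.55,0,0,1],[-3.2,1.55,0,0,1],[-3.2,1.55,0,0,1],[-3.2,1.55,0,0,1],[-3.2,1.55,0,0,1],[-3.2,1.55,0,0,1],[-3.2,1.55,0,0,1],[0,0,0,0,1]]
  ]
}}

```text
clock: 0.9
position: [495.6, 263.9, 226.0]
ee_rot: [-0.704, 0.71, 0.002, -0.004]
contact_force: [0.9, -1.2, -0.2]
gripper_width: 85.2
```

```bash
cat >> h.py <<'E'
def wcloud():
    z=np.load('/tmp/wrist.npz'); c=optics.get_calibration('wrist'); K=np.array(c['K']); d=z['d'].astype(float); T=np.array(c['hand_eye'])
    v,u=np.mgrid[:400,:640]; x=(u-K[0,2])/K[0,0]; y=(v-K[1,2])/K[1,1]; r=np.hypot(x,y)+1e-9
    t=np.tan(np.minimum(r,1.5))/r; q=np.stack([x*t*d,y*t*d,d],-1)
    w=R.from_quat(z['rot']).apply((q.reshape(-1,3)@T[:3,:3].T+T[:3,3])).reshape(400,640,3)+z['pos']; w[d==0]=np.nan
    return z['p'],w
E
python3 - <<'E'
from h import *
p,d=grab('wrist'); cv2.imwrite('pics/w1.png',p); p,w=wcloud()
s=arm.read_state(); print(s['position'],s['ee_rot'])
hsv=cv2.cvtColor(p,cv2.COLOR_BGR2HSV); H,S,V=[hsv[...,i] for i in range(3)]; z=w[...,2]
near=(abs(w[...,0]-500)<90)&(abs(w[...,1]-260)<90)
g=near&(H>50)&(H<85)&(S>90)&(z<15)
q=w[g]; print('mat',g.sum(),cv2.minEnclosingCircle(q[:,:2].astype(np.float32)),np.median(q[:,2]))
t=near&(z>112)&(z<128); q=w[t]; print('top',t.sum(),cv2.minEnclosingCircle(q[:,:2].astype(np.float32)),np.median(q,0))
E
```

```text
[496.16742871 262.19362658 225.95631541] [-0.70366662  0.71051618  0.00167202 -0.00415333]
mat 3063 ((505.1520690917969, 272.46728515625), 47.599639892578125) 4.677726926072069
top 1175 ((459.27154541015625, 274.7480163574219), 51.97684097290039) [490.7997767  265.46907227 119.13448316]
```

View pics/w1.png

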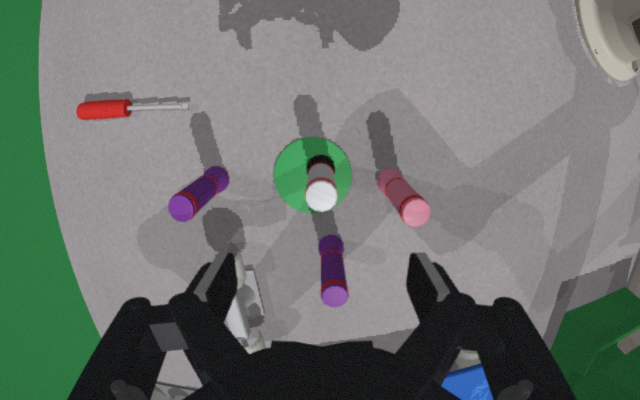

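The silver probe's top is at (321,195) and its black foot at (320,163), standing on the mat at (312,175). The pink (415,210) and purple (182,208), (334,295) look-alikes are clear of the fingers.

```bash
python3 - <<'E'
from h import *
p,w=wcloud()
t=(w[...,2]>112)&(w[...,2]<125); m=np.zeros((400,640),bool); m[170:220,295:350]=1
q=w[t&m]; print(cv2.minEnclosingCircle(q[:,:2].astype(np.float32)),q.mean(0))
print(w[158:172:4,320])
s=arm.read_state(); r=R.from_quat(s['ee_rot']); print(r.inv().apply(np.array([q[:,0].mean(),q[:,1].mean(),70])-s['position']), r.apply([0,0,1]))
E
```

```text
((494.9778137207031, 262.5493469238281), 14.433867454528809) [495.13801812 261.29525208 119.14513533]
[[495.26898829 248.76678908  16.49302718]
 [495.32991794 252.24538847  22.85490523]
 [495.45315134 249.86819637  56.53392826]
 [495.54331679 249.1079983   78.96683923]]
[  0.35480547  -0.26152178 155.96167734] [-0.0082551  -0.00346913 -0.99995991]
```

Call:
{"fn": "send_rows", "kwargs": {
  "steps": [
    [[0,0,3.4,0,1],[0,0,3.4,0,1],[0,0,3.4,0,1],[0,0,3,0,1],[0,0,1.5,0,1],[0,0,0,0,1]]
  ]
}}

```text
clock: 1.45
position: [498.0, 260.9, 76.2]
ee_rot: [-0.704, 0.711, 0.001, -0.001]
contact_force: [0.4, -0.0, -0.1]
gripper_width: 85.6
```

Call:
{"fn": "send_rows", "kwargs": {
  "steps": [
    [[-0.1,0.25,0.5,0,1],[0,0,0,0,0.35],[0,0,0,0,0.2],[0,0,0,0,0.1],[0,0,0,0,0],[0,0,0,0,0],[0,0,0,0,0],[0,0,0,0,0]]
  ]
}}

```text
clock: 2.12
position: [498.0, 261.6, 75.3]
ee_rot: [-0.703, 0.712, 0.001, 0.003]
contact_force: [0.4, 1.1, -3.4]
gripper_width: 26.8
```

Call:
{"fn": "send_rows", "kwargs": {
  "steps": [
    [[0,0,-1.5,0,0],[0,0,-3,0,0],[0,0,-3,0,0],[0,0,-3,0,0],[0,0,-1.5,0,0],[0,0,0,0,0]]
  ]
}}

```text
clock: 2.62
position: [494.3, 258.8, 195.5]
ee_rot: [-0.702, 0.712, 0.002, -0.004]
contact_force: [-0.4, 0.8, -3.2]
gripper_width: 26.8
```

```bash
python3 - <<'E'
from h import *
s=arm.read_state(); print(s['position'],s['ee_rot'],s['gripper_width'],s['contact_force'],s['clock'],R.from_quat(s['ee_rot']).as_matrix().round(3))
grab('side'); grab('scene')
a=np.load('/tmp/side.npz')['p'][90:190,230:370]; a=cv2.resize(a,(784,560),interpolation=3); cv2.imwrite('pics/s2.png',a)
E
```

```text
[494.30145683 258.84027945 195.48290257] [-0.70200371  0.71216116  0.00180239 -0.00374528] 26.816606362215925 [-0.35855138  0.79602182 -3.22269508] 2.6167 [[-0.014 -1.    -0.008]
 [-1.     0.014 -0.003]
 [ 0.003  0.008 -1.   ]]
```

View pics/s2.png

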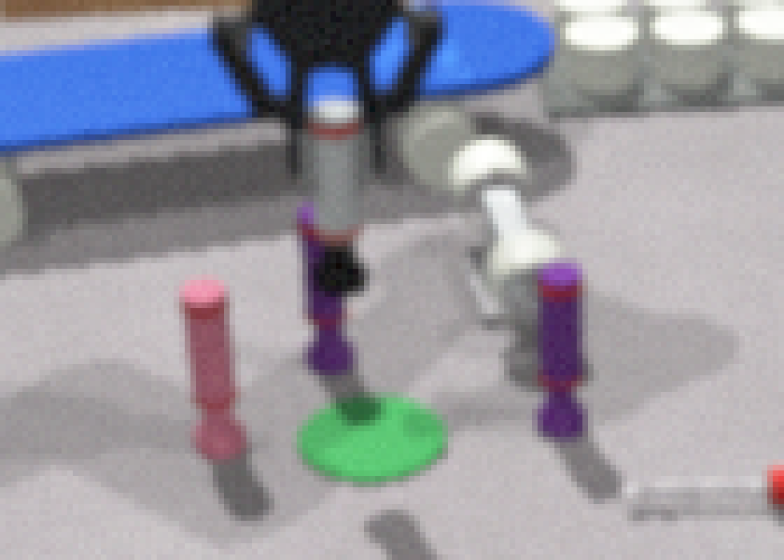

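The probe hangs upright in the grip, with its foot at (340,270) in the crop and the mat clear at (372,437). Next I'll go to place 1.

Call:
{"fn": "send_rows", "kwargs": {
  "steps": [
    [[2.5,0,0,0,0],[3.8,0.1,0,0,0],[3.8,0.1,0,0,0],[3.8,0.1,0,0,0],[3.8,0.1,0,0,0],[3.8,0.1,0,0,0],[3.8,0.1,0,0,0],[3.8,0.1,0,0,0],[3.8,0.1,0,0,0],[3.0,0,0,0,0]]
  ]
}}

```text
clock: 3.55
position: [466.9, -111.9, 173.5]
ee_rot: [-0.705, 0.709, 0.013, -0.023]
contact_force: [1.2, 1.3, -3.7]
gripper_width: 26.7
```

```bash
python3 - <<'E'
from h import *
for n,(r0,r1,c0,c1) in (('side',(150,190,270,320)),('scene',(160,185,340,390))):
    p,w=cloud(n)
    hsv=cv2.cvtColor(p,cv2.COLOR_BGR2HSV); H,S,V=[hsv[...,i] for i in range(3)]
    g=(H>45)&(H<90)&(S>90)&(abs(w[...,2])<14)&(abs(w[...,0]-505)<90)&(abs(w[...,1]-270)<90); q=w[g]
    print(n,g.sum(),cv2.minEnclosingCircle(q[:,:2].astype(np.float32)))
    k=(V<50)&(abs(w[...,0]-495)<25)&(abs(w[...,1]-260)<30)&(w[...,2]>110)&(w[...,2]<145); q=w[k]; print('foot',k.sum(),q.mean(0),q[:,2].min(),q[:,0].min(),q[:,0].max())
E
```

```text
side 294 ((503.99322509765625, 272.1024169921875), 47.028778076171875)
foot 40 [487.97112653 248.97810361 135.32277472] 126.34181365387224 476.0810414053864 499.7481538744391
scene 352 ((507.4422912597656, 274.3800048828125), 49.68424606323242)
foot 42 [498.69119351 252.11657341 135.64965056] 124.8640772144659 486.7247068362323 508.8560795108914
```

Call:
{"fn": "send_rows", "kwargs": {
  "steps": [
    [[3.8,-0.4,0,0,0],[3.2,-0.4,0,0,0],[0.8,-0.2,0,0,0],[0,0,0,0,0],[0,0,0,0,0]]
  ]
}}

```text
clock: 3.97
position: [468.2, -198.2, 162.8]
ee_rot: [-0.701, 0.712, 0.022, -0.029]
contact_force: [0.2, 0.5, -3.1]
gripper_width: 26.5
```

Call:
{"fn": "send_rows", "kwargs": {
  "steps": [
    [[0,-3.0,-1.0,0,0],[0,0,0,0,0]]
  ]
}}

```text
clock: 4.13
position: [495.9, -196.9, 167.3]
ee_rot: [-0.701, 0.712, 0.025, -0.031]
contact_force: [1.8, -0.9, -1.0]
gripper_width: 26.9
```

```bash
cat >> h.py <<'E'
def st():
    s=arm.read_state(); m=R.from_quat(s['ee_rot']).as_matrix(); f=s['position']+m[:,2]*71.5
    print('t',round(s['clock'],2),'tcp',s['position'].round(1),'foot',f.round(1),'zax',m[:,2].round(3),'F',s['contact_force'].round(2),'M',s['wrist_torque'].round(2),'q',s['joints'].round(3)); return s,m,f
E
python3 -c "
from h import *; st()"
```

```text
t 4.13 tcp [ 495.9 -196.9  167.3] foot [ 490.2 -197.4   96. ] zax [-0.08  -0.007 -0.997] F [ 1.81 -0.9  -0.95] M [-0.09 -0.54  0.04] q [-0.066  0.323 -0.266  0.015 -1.061  0.043]
```

Call:
{"fn": "send_rows", "kwargs": {
  "steps": [
    [[0,0.5,-3.5,0,0],[0,0.5,0,0,0],[0,0,0,0,0]]
  ]
}}

```text
clock: 4.38
position: [487.0, -191.7, 199.1]
ee_rot: [-0.702, 0.71, 0.03, -0.034]
contact_force: [-1.5, -0.4, -4.4]
gripper_width: 26.7
```

```bash
python3 -c "
from h import *; st()"
```

```text
t 4.38 tcp [ 487.  -191.7  199.1] foot [ 480.6 -192.1  127.8] zax [-0.09  -0.005 -0.996] F [-1.47 -0.45 -4.41] M [ 0.12 -0.05 -0.03] q [-0.059  0.281 -0.238  0.011 -1.141  0.043]
```

Call:
{"fn": "send_rows", "kwargs": {
  "steps": [
    [[0,0,4.0,0,0],[0,0,0,0,0]]
  ]
}}

```text
clock: 4.55
position: [483.6, -189.6, 158.6]
ee_rot: [-0.704, 0.709, 0.029, -0.032]
contact_force: [-3.9, 1.7, -6.5]
gripper_width: 26.9
```

```bash
python3 -c "
from h import *; st()"
```

```text
t 4.55 tcp [ 483.6 -189.6  158.6] foot [ 477.5 -189.9   87.3] zax [-0.086 -0.005 -0.996] F [-3.92  1.72 -6.55] M [ 0.14  0.38 -0.01] q [-0.055  0.313 -0.305  0.011 -1.038  0.041]
```

Call:
{"fn": "send_rows", "kwargs": {
  "steps": [
    [[0,0,0,0,0],[0,0,0,0,0],[0,0,0,0,0],[0,0,0,0,0]]
  ]
}}

```text
clock: 4.88
position: [486.1, -188.2, 160.3]
ee_rot: [-0.706, 0.707, 0.026, -0.032]
contact_force: [-1.3, -1.1, -2.6]
gripper_width: 26.3
```

```bash
python3 -c "
from h import *; st()"
```

```text
t 4.88 tcp [ 486.1 -188.2  160.3] foot [ 480.3 -188.7   89. ] zax [-0.082 -0.008 -0.997] F [-1.32 -1.08 -2.57] M [-0.   -0.21 -0.03] q [-0.051  0.312 -0.302  0.014 -1.038  0.041]
```

Call:
{"fn": "send_rows", "kwargs": {
  "steps": [
    [[0,0,-0.8,0,0],[0,0,-0.8,0,0],[0,0,-0.8,0,0],[0,0,-0.8,0,0],[0,0,-0.8,0,0],[0,0,-0.8,0,0],[0,0,-0.8,0,0],[0,0,-0.8,0,0],[0,0,-0.8,0,0],[0,0,-0.8,0,0]]
  ]
}}

```text
clock: 5.72
position: [494.9, -188.0, 251.9]
ee_rot: [-0.706, 0.708, 0.023, -0.029]
contact_force: [-0.2, -0.4, -2.8]
gripper_width: 27.0
```

```bash
python3 -c "
from h import *; st()"
```

```text
t 5.72 tcp [ 494.9 -188.   251.9] foot [ 489.6 -188.6  180.6] zax [-0.074 -0.009 -0.997] F [-0.18 -0.41 -2.77] M [ 0.01 -0.25 -0.05] q [-0.049  0.242 -0.153  0.013 -1.25   0.042]
```

Call:
{"fn": "send_rows", "kwargs": {
  "steps": [
    [[0,0,0,0,0],[0,0,4,0,0],[0,0,4,0,0],[0,0,0,0,0],[0,0,0,0,0]]
  ]
}}

```text
clock: 6.13
position: [492.9, -189.8, 176.2]
ee_rot: [-0.706, 0.707, 0.018, -0.026]
contact_force: [0.2, -0.3, -1.9]
gripper_width: 26.5
```

```bash
python3 -c "
from h import *; st()"
```

```text
t 6.13 tcp [ 492.9 -189.8  176.2] foot [ 488.5 -190.6  104.8] zax [-0.062 -0.012 -0.998] F [ 0.16 -0.32 -1.93] M [-0.03 -0.26  0.01] q [-0.051  0.297 -0.279  0.017 -1.056  0.04 ]
```

Call:
{"fn": "send_rows", "kwargs": {
  "steps": [
    [[0,0,-0.8,0,0],[0,0,-0.8,0,0],[0,0,-0.8,0,0],[0,0,-0.8,0,0],[0,0,-0.8,0,0],[0,0,-0.8,0,0],[0,0,-0.8,0,0],[0,0,-0.8,0,0],[0,0,-0.8,0,0],[0,0,-0.8,0,0]]
  ]
}}

```text
clock: 6.97
position: [501.6, -189.4, 273.5]
ee_rot: [-0.707, 0.707, 0.012, -0.023]
contact_force: [0.2, 0.4, -3.3]
gripper_width: 26.7
```

Call:
{"fn": "send_rows", "kwargs": {
  "steps": [
    [[0,0,0,0,0],[0,0,4,0,0],[0,0,4,0,0],[0,0,0,0,0],[0,0,0,0,0]]
  ]
}}

```text
clock: 7.38
position: [501.2, -191.6, 197.6]
ee_rot: [-0.707, 0.707, 0.007, -0.02]
contact_force: [1.0, -1.4, -2.1]
gripper_width: 26.7
```

```bash
python3 -c "
from h import *; st()"
```

```text
t 7.38 tcp [ 501.2 -191.6  197.6] foot [ 498.5 -192.9  126.1] zax [-0.038 -0.018 -0.999] F [ 1.   -1.4  -2.12] M [-0.02 -0.22 -0.08] q [-0.051  0.278 -0.249  0.022 -1.081  0.04 ]
```

Call:
{"fn": "send_rows", "kwargs": {
  "steps": [
    [[0,0,-0.8,0,0],[0,0,-0.8,0,0],[0,0,-0.8,0,0],[0,0,-0.8,0,0],[0,0,-0.8,0,0],[0,0,-0.8,0,0],[0,0,-0.8,0,0],[0,0,-0.8,0,0],[0,0,-0.8,0,0],[0,0,-0.8,0,0]]
  ]
}}

```text
clock: 8.22
position: [507.4, -190.7, 295.1]
ee_rot: [0.707, -0.707, -0.001, 0.016]
contact_force: [-1.4, 0.0, -3.2]
gripper_width: 26.6
```

Call:
{"fn": "send_rows", "kwargs": {
  "steps": [
    [[0,0,0,0,0],[0,0,4,0,0],[0,0,4,0,0],[0,0,0,0,0],[0,0,0,0,0]]
  ]
}}

```text
clock: 8.63
position: [508.7, -193.4, 219.2]
ee_rot: [0.708, -0.707, 0.004, 0.013]
contact_force: [1.0, -0.8, -2.4]
gripper_width: 26.4
```

```bash
python3 -c "
from h import *; st()"
```

```text
t 8.63 tcp [ 508.7 -193.4  219.2] foot [ 507.8 -195.1  147.7] zax [-0.014 -0.024 -1.   ] F [ 0.98 -0.82 -2.38] M [ 0.02 -0.15  0.01] q [-0.051  0.26  -0.217  0.027 -1.106  0.04 ]
```

Call:
{"fn": "send_rows", "kwargs": {
  "steps": [
    [[0.1,0.9,0,0,0],[0.1,0.9,0,0,0],[0,0.9,0,0,0],[0,0,2,0,0],[0,0,2,0,0],[0,0,2,0,0],[0,0,1,0,0],[0,0,0,0,0],[0,0,0,0,0]]
  ]
}}

```text
clock: 9.38
position: [481.8, -199.6, 163.3]
ee_rot: [0.708, -0.706, 0.014, 0.007]
contact_force: [0.3, -0.4, -2.2]
gripper_width: 26.9
```

```bash
python3 -c "
from h import *; st()"
```

```text
t 9.38 tcp [ 481.8 -199.6  163.3] foot [ 482.6 -201.7   91.8] zax [ 0.011 -0.029 -1.   ] F [ 0.29 -0.42 -2.24] M [ 0.05  0.08 -0.06] q [-0.064  0.263 -0.371  0.036 -0.924  0.045]
```

Call:
{"fn": "send_rows", "kwargs": {
  "steps": [
    [[-0.3,0.2,1,0,0],[0,0,1,0,0],[0,0,0.5,0,0],[0,0,0,0,0],[0,0,0,0,0]]
  ]
}}

```text
clock: 9.8
position: [483.3, -198.4, 144.2]
ee_rot: [0.708, -0.706, 0.02, 0.003]
contact_force: [0.1, 0.7, -2.6]
gripper_width: 26.6
```

Call:
{"fn": "send_rows", "kwargs": {
  "steps": [
    [[0,0,0.3,0,0],[0,0,0,0,0],[0,0,0,0,0]]
  ]
}}

```text
clock: 10.05
position: [484.5, -198.8, 142.3]
ee_rot: [0.708, -0.706, 0.021, 0.002]
contact_force: [-0.4, 0.6, -3.1]
gripper_width: 26.6
```

```bash
python3 -c "
from h import *; st()"
```

```text
t 10.05 tcp [ 484.5 -198.8  142.3] foot [ 486.3 -201.2   70.9] zax [ 0.026 -0.033 -0.999] F [-0.36  0.59 -3.1 ] M [0.06 0.04 0.01] q [-0.061  0.283 -0.407  0.041 -0.853  0.038]
```

Call:
{"fn": "send_rows", "kwargs": {
  "steps": [
    [[-0.3,0.5,0.8,0,0],[0,0,0.4,0,0],[0,0,0,0,0],[0,0,0,0,0]]
  ]
}}

```text
clock: 10.38
position: [479.2, -196.0, 128.9]
ee_rot: [0.708, -0.706, 0.021, 0.002]
contact_force: [-0.1, -1.0, -3.6]
gripper_width: 26.7
```

Call:
{"fn": "send_rows", "kwargs": {
  "steps": [
    [[0,0,0.3,0,0],[0,0,0,0,0],[0,0,0,0,0]]
  ]
}}

```text
clock: 10.63
position: [480.4, -196.5, 127.2]
ee_rot: [0.709, -0.705, 0.022, 0.002]
contact_force: [1.5, -0.2, -3.5]
gripper_width: 26.7
```

```bash
python3 -c "
from h import *; st()"
```

```text
t 10.63 tcp [ 480.4 -196.5  127.2] foot [ 482.4 -199.    55.8] zax [ 0.028 -0.034 -0.999] F [ 1.52 -0.22 -3.49] M [ 0.06  0.08 -0.02] q [-0.056  0.293 -0.439  0.045 -0.809  0.03 ]
```

Call:
{"fn": "send_rows", "kwargs": {
  "steps": [
    [[0,0,0.2,0,0],[0,0,0,0,0]]
  ]
}}

```text
clock: 10.8
position: [481.0, -197.1, 126.8]
ee_rot: [0.709, -0.705, 0.023, 0.002]
contact_force: [-0.3, 1.2, -3.1]
gripper_width: 26.7
```

Call:
{"fn": "send_rows", "kwargs": {
  "steps": [
    [[0,0,0.2,0,0],[0,0,0,0,0]]
  ]
}}

```text
clock: 10.97
position: [481.6, -197.6, 126.4]
ee_rot: [0.709, -0.704, 0.024, 0.002]
contact_force: [0.1, 0.5, -2.8]
gripper_width: 26.8
```

Call:
{"fn": "send_rows", "kwargs": {
  "steps": [
    [[0,0.1,0.35,0,0],[0,0,0.1,0,0]]
  ]
}}

```text
clock: 11.13
position: [481.9, -198.3, 124.3]
ee_rot: [0.71, -0.704, 0.025, 0.002]
contact_force: [-2.3, 2.7, 3.0]
gripper_width: 26.5
```

Call:
{"fn": "send_rows", "kwargs": {
  "steps": [
    [[0,0.1,0.25,0,0],[0,0,0.1,0,0]]
  ]
}}

```text
clock: 11.3
position: [481.8, -198.5, 123.2]
ee_rot: [0.71, -0.704, 0.027, 0.002]
contact_force: [-2.3, 3.2, 4.8]
gripper_width: 26.9
```

Call:
{"fn": "send_rows", "kwargs": {
  "steps": [
    [[0,0,-3,0,0],[-2.5,0.1,0,0,0],[-2.5,0,0,0,0],[-2.5,0,0,0,0],[-2.5,0,0,0,0],[-2.5,0,0,0,0],[-1.5,0,0,0,0],[0,0,0,0,0],[0,0,0,0,0]]
  ]
}}

```text
clock: 12.05
position: [477.7, -51.1, 142.9]
ee_rot: [0.708, -0.706, 0.025, 0.001]
contact_force: [0.4, 0.5, -2.8]
gripper_width: 26.6
```

```bash
python3 -c "
from h import *; st()"
```

```text
t 12.05 tcp [477.7 -51.1 142.9] foot [480.1 -53.7  71.5] zax [ 0.034 -0.036 -0.999] F [ 0.36  0.5  -2.77] M [0.07 0.09 0.  ] q [ 0.26   0.213 -0.512  0.059 -0.824 -0.296]
```

Call:
{"fn": "send_rows", "kwargs": {
  "steps": [
    [[-0.5,0.1,0.9,0,0],[0,0,0.4,0,0],[0,0,0,0,0],[0,0,0,0,0]]
  ]
}}

```text
clock: 12.38
position: [476.7, -48.3, 128.0]
ee_rot: [0.708, -0.706, 0.024, 0.001]
contact_force: [0.6, -0.2, -3.4]
gripper_width: 26.5
```

Call:
{"fn": "send_rows", "kwargs": {
  "steps": [
    [[0,0,0.2,0,0],[0,0,0.1,0,0]]
  ]
}}

```text
clock: 12.55
position: [477.5, -49.6, 127.2]
ee_rot: [0.707, -0.707, 0.025, 0.001]
contact_force: [-2.2, 1.7, 1.8]
gripper_width: 26.9
```

Call:
{"fn": "send_rows", "kwargs": {
  "steps": [
    [[-0.1,0,0.15,0,0],[0,0,0.1,0,0]]
  ]
}}

```text
clock: 12.72
position: [477.7, -49.8, 127.2]
ee_rot: [0.707, -0.707, 0.025, 0.001]
contact_force: [-3.3, 2.5, 3.1]
gripper_width: 26.8
```

```bash
python3 -c "
from h import *; st()"
```

```text
t 12.72 tcp [477.7 -49.8 127.2] foot [480.2 -52.5  55.8] zax [ 0.034 -0.038 -0.999] F [-3.29  2.46  3.1 ] M [1.08 1.13 0.01] q [ 0.264  0.234 -0.534  0.064 -0.781 -0.31 ]
```

Call:
{"fn": "send_rows", "kwargs": {
  "steps": [
    [[0,0,-3,0,0],[0,-3,0,0,0],[0,-3,0,0,0],[0,-3,0,0,0],[0,-1.8,0,0,0],[0,0,0,0,0],[0,0,0,0,0]]
  ]
}}

```text
clock: 13.3
position: [588.2, -52.5, 162.9]
ee_rot: [-0.705, 0.709, -0.026, 0.001]
contact_force: [-0.8, 0.2, -2.6]
gripper_width: 26.6
```

```bash
python3 -c "
from h import *; st()"
```

```text
t 13.3 tcp [588.2 -52.5 162.9] foot [590.9 -55.1  91.5] zax [ 0.038 -0.037 -0.999] F [-0.82  0.22 -2.57] M [0.05 0.27 0.01] q [ 0.208  0.364 -0.228  0.054 -0.95  -0.243]
```

Call:
{"fn": "send_rows", "kwargs": {
  "steps": [
    [[-0.5,0,1.5,0,0],[0,0,1,0,0],[0,0,0.3,0,0],[0,0,0,0,0],[0,0,0,0,0]]
  ]
}}

```text
clock: 13.72
position: [586.2, -50.3, 132.4]
ee_rot: [-0.704, 0.709, -0.025, -0.001]
contact_force: [-0.4, -0.1, -2.9]
gripper_width: 26.8
```

```bash
python3 -c "
from h import *; st()"
```

```text
t 13.72 tcp [586.2 -50.3 132.4] foot [588.7 -52.9  61. ] zax [ 0.034 -0.037 -0.999] F [-0.44 -0.09 -2.88] M [0.07 0.07 0.03] q [ 0.212  0.394 -0.269  0.057 -0.883 -0.254]
```

Call:
{"fn": "send_rows", "kwargs": {
  "steps": [
    [[-0.2,-0.1,0.4,0,0],[0,0,0,0,0]]
  ]
}}

```text
clock: 13.88
position: [587.2, -48.5, 129.0]
ee_rot: [-0.704, 0.709, -0.026, -0.001]
contact_force: [-0.5, -0.0, -2.2]
gripper_width: 26.6
```

Call:
{"fn": "send_rows", "kwargs": {
  "steps": [
    [[0,0,0.25,0,0],[0,0,0.1,0,0]]
  ]
}}

```text
clock: 14.05
position: [588.2, -48.8, 127.8]
ee_rot: [-0.705, 0.709, -0.027, 0.0]
contact_force: [-3.3, 0.0, 2.4]
gripper_width: 26.5
```

Call:
{"fn": "send_rows", "kwargs": {
  "steps": [
    [[0,0,0.15,0,0],[0,0,0.1,0,0]]
  ]
}}

```text
clock: 14.22
position: [588.2, -49.0, 127.8]
ee_rot: [-0.705, 0.709, -0.027, 0.0]
contact_force: [-3.0, 0.9, 3.2]
gripper_width: 26.5
```

```bash
python3 -c "
from h import *; st()"
```

```text
t 14.22 tcp [588.2 -49.  127.8] foot [591.  -51.7  56.4] zax [ 0.039 -0.039 -0.998] F [-3.05  0.89  3.2 ] M [ 0.48  1.09 -0.02] q [ 0.215  0.4   -0.275  0.06  -0.867 -0.258]
```

Call:
{"fn": "send_rows", "kwargs": {
  "steps": [
    [[0,0,-4,0,0],[2.5,0,-0.3,0,0],[2.5,0,0,0,0],[2.5,0,0,0,0],[2.5,0,0,0,0],[2.5,0,0,0,0],[1.5,0,0,0,0],[0,0,0,0,0],[0,0,0,0,0]]
  ]
}}

```text
clock: 14.97
position: [587.6, -191.3, 174.5]
ee_rot: [-0.706, 0.708, -0.028, 0.003]
contact_force: [0.7, 0.1, -3.2]
gripper_width: 26.9
```

```bash
cat > pads.py <<'E'
from h import *
c0={'side':[(331,214),(293,216),(338,249),(296,254)],'scene':[(312,214),(287,196),(271,235),(246,216)]}
def go(n):
    p,w=cloud(n); hsv=cv2.cvtColor(p,cv2.COLOR_BGR2HSV)
    for (u,v),nm in zip(c0[n],('p3','p2','p4','p1')):
        q=w[v-9:v+10,u-11:u+12][(hsv[v-9:v+10,u-11:u+12,1]<60)].reshape(-1,3); q=q[(q[:,2]>45)&(q[:,2]<80)]
        if len(q)>20: print(n,nm,len(q),np.percentile(q[:,2],[50,70,90]).round(1))
go('side'); go('scene'); st(); grab('side'); grab('scene'); go('side'); go('scene')
E
python3 pads.py
```

```text
side p3 162 [55.2 56.2 57.5]
side p2 167 [55.4 56.5 57.7]
side p4 218 [63.  63.7 65. ]
side p1 215 [55.6 56.5 57.6]
scene p3 175 [55.9 56.8 58.2]
scene p2 152 [55.5 56.6 58. ]
scene p4 199 [63.1 64.2 65.5]
scene p1 180 [55.3 56.4 57.9]
t 14.97 tcp [ 587.6 -191.3  174.5] foot [ 590.8 -193.8  103.1] zax [ 0.044 -0.036 -0.998] F [ 0.74  0.09 -3.19] M [0.09 0.2  0.  ] q [-0.036  0.391 -0.149  0.041 -0.986  0.011]
side p3 40 [54.4 54.9 57.2]
side p2 168 [54.6 55.4 56.7]
side p4 214 [63.  64.  65.2]
side p1 199 [51.1 52.  53.2]
scene p3 171 [55.3 56.7 58.3]
scene p2 149 [55.  56.  57.9]
scene p4 201 [63.3 64.3 65.5]
scene p1 159 [51.8 52.7 53.9]
```

Pad 1 dropped about 4 mm during its touch: the cameras read 56.5 mm before and 52.3 mm after. Pads 2 and 3 held. I'll touch pad 4 gently first. After that I'll raise pad 1 by hooking the foot's rim under it, then press pad 4.

Call:
{"fn": "send_rows", "kwargs": {
  "steps": [
    [[0.4,0.1,0.8,0,0],[0,0,0.8,0,0],[0,0,0.6,0,0],[0,0,0.2,0,0],[0,0,0,0,0],[0,0,0,0,0]]
  ]
}}

```text
clock: 15.57
position: [587.5, -191.9, 146.4]
ee_rot: [0.708, -0.706, 0.027, -0.002]
contact_force: [0.0, -0.7, -3.9]
gripper_width: 26.7
```

```bash
python3 -c "
from h import *; st()"
```

```text
t 15.57 tcp [ 587.5 -191.9  146.4] foot [ 590.5 -194.4   75. ] zax [ 0.042 -0.035 -0.999] F [ 0.03 -0.71 -3.85] M [ 0.1   0.11 -0.03] q [-0.038  0.419 -0.182  0.042 -0.927  0.017]
```

Call:
{"fn": "send_rows", "kwargs": {
  "steps": [
    [[0.2,0,0.3,0,0],[0,0,0.3,0,0],[0,0,0.1,0,0],[0,0,0,0,0]]
  ]
}}

```text
clock: 15.9
position: [588.4, -194.0, 139.3]
ee_rot: [0.708, -0.705, 0.028, -0.003]
contact_force: [-0.6, 0.6, -3.9]
gripper_width: 26.5
```

Call:
{"fn": "send_rows", "kwargs": {
  "steps": [
    [[0,0,0.2,0,0],[0,0,0.1,0,0]]
  ]
}}

```text
clock: 16.07
position: [588.8, -194.2, 136.5]
ee_rot: [0.708, -0.705, 0.028, -0.003]
contact_force: [0.2, -0.7, -3.2]
gripper_width: 26.6
```

Call:
{"fn": "send_rows", "kwargs": {
  "steps": [
    [[0,0,0.15,0,0],[0,0,0.1,0,0]]
  ]
}}

```text
clock: 16.23
position: [589.3, -194.7, 135.3]
ee_rot: [0.708, -0.705, 0.029, -0.003]
contact_force: [-3.1, 0.9, 4.8]
gripper_width: 26.8
```

Call:
{"fn": "send_rows", "kwargs": {
  "steps": [
    [[0,0,0.15,0,0],[0,0,0.05,0,0]]
  ]
}}

```text
clock: 16.4
position: [589.5, -194.8, 135.6]
ee_rot: [0.709, -0.705, 0.029, -0.003]
contact_force: [-1.1, 0.7, -1.7]
gripper_width: 26.7
```

Call:
{"fn": "send_rows", "kwargs": {
  "steps": [
    [[0,0,0.15,0,0],[0,0,0.1,0,0],[0,0,0.1,0,0]]
  ]
}}

```text
clock: 16.65
position: [589.6, -195.2, 135.4]
ee_rot: [0.709, -0.705, 0.03, -0.003]
contact_force: [-3.4, 1.8, 5.0]
gripper_width: 26.7
```

Pad 4 touched at TCP z 135.4, about 8 mm above the level reading of about 127.5. I'll press it now.

Call:
{"fn": "send_rows", "kwargs": {
  "steps": [
    [[0,0,0.3,0,0],[0,0,0.3,0,0],[0,0,0.2,0,0]]
  ]
}}

```text
clock: 16.9
position: [589.8, -195.6, 133.3]
ee_rot: [0.709, -0.704, 0.031, -0.003]
contact_force: [-4.6, 3.9, 9.8]
gripper_width: 26.6
```

Call:
{"fn": "send_rows", "kwargs": {
  "steps": [
    [[0,0,0.3,0,0],[0,0,0.3,0,0]]
  ]
}}

```text
clock: 17.07
position: [589.8, -195.6, 131.8]
ee_rot: [0.71, -0.704, 0.032, -0.003]
contact_force: [-4.7, 3.3, 12.0]
gripper_width: 26.6
```

Call:
{"fn": "send_rows", "kwargs": {
  "steps": [
    [[0,0,0.3,0,0],[0,0,0.3,0,0],[0,0,0.2,0,0]]
  ]
}}

```text
clock: 17.32
position: [589.8, -195.4, 130.3]
ee_rot: [0.71, -0.703, 0.033, -0.003]
contact_force: [-4.8, 3.4, 9.1]
gripper_width: 26.7
```

```bash
python3 -c "
from h import *; st()"
```

```text
t 17.32 tcp [ 589.8 -195.4  130.3] foot [ 593.3 -198.4   58.9] zax [ 0.05  -0.042 -0.998] F [-4.79  3.44  9.06] M [1.23 1.6  0.01] q [-0.04   0.436 -0.205  0.053 -0.879  0.018]
```

Call:
{"fn": "send_rows", "kwargs": {
  "steps": [
    [[0,0,0.3,0,0],[0,0,0.3,0,0],[0,0,0.2,0,0]]
  ]
}}

```text
clock: 17.57
position: [589.7, -195.3, 128.7]
ee_rot: [0.711, -0.702, 0.034, -0.002]
contact_force: [-4.0, 2.9, 8.8]
gripper_width: 26.7
```

Call:
{"fn": "send_rows", "kwargs": {
  "steps": [
    [[0,0,0.25,0,0],[0,0,0.2,0,0]]
  ]
}}

```text
clock: 17.73
position: [589.7, -195.2, 128.3]
ee_rot: [0.711, -0.702, 0.034, -0.002]
contact_force: [-5.0, 3.5, 10.0]
gripper_width: 27.0
```

Call:
{"fn": "send_rows", "kwargs": {
  "steps": [
    [[0,0,0.3,0,0],[0,0,0.2,0,0]]
  ]
}}

```text
clock: 17.9
position: [589.7, -195.2, 127.5]
ee_rot: [0.712, -0.702, 0.035, -0.002]
contact_force: [-3.8, 3.0, 8.8]
gripper_width: 26.7
```

Call:
{"fn": "send_rows", "kwargs": {
  "steps": [
    [[0,0,-4,0,0],[0,0,0,0,0],[0,0,0,0,0]]
  ]
}}

```text
clock: 18.15
position: [586.9, -192.7, 166.0]
ee_rot: [0.711, -0.702, 0.034, -0.002]
contact_force: [-1.1, 1.4, -4.9]
gripper_width: 26.5
```

```bash
python3 pads.py | tail -9; python3 - <<'E'
from h import *
a=np.load('/tmp/side.npz')['p'][195:295,260:370]; a=cv2.resize(a,(660,600),interpolation=3); cv2.imwrite('pics/s3.png',a)
E
```

```text
t 18.15 tcp [ 586.9 -192.7  166. ] foot [ 590.5 -195.8   94.7] zax [ 0.051 -0.044 -0.998] F [-1.15  1.37 -4.9 ] M [ 0.17  0.4  -0.01] q [-0.035  0.394 -0.171  0.052 -0.953  0.019]
side p3 21 [52.8 55.8 57.7]
side p2 164 [54.9 55.9 57.2]
side p4 209 [55.  55.8 57.1]
side p1 199 [51.2 51.9 53. ]
scene p3 175 [55.8 57.  58.2]
scene p2 143 [54.9 56.2 57.6]
scene p4 181 [55.7 56.5 58.2]
scene p1 159 [51.1 52.5 53.7]
```

View pics/s3.png

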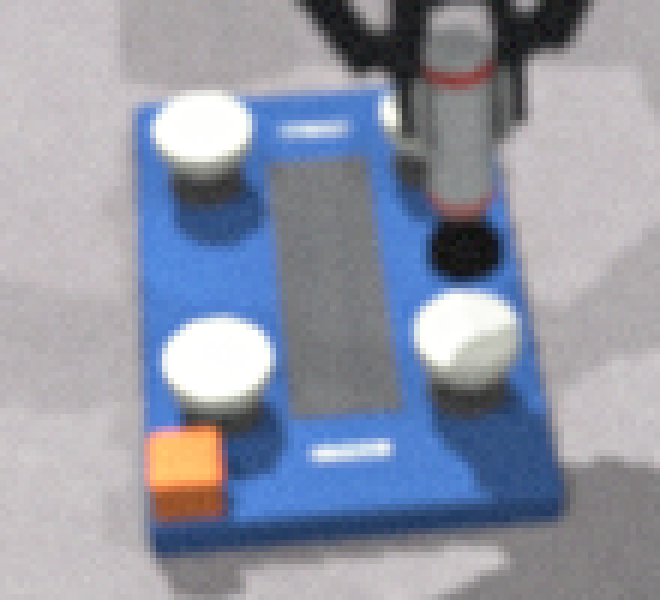

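Pad 4 is now level at 55.8–56.5 mm, matching pads 2 and 3. In the crop, pad 1 at (218,360) overhangs its post by about 7 mm, so I can catch the foot's rim under its inner side from the gap between pads 1 and 4.

Call:
{"fn": "send_rows", "kwargs": {
  "steps": [
    [[0,1.5,0,0,0],[0,1.5,0,0,0],[0,1.5,0,0,0],[0,1,0,0,0],[0,0,0,0,0],[0,0,0,0,0]]
  ]
}}

```text
clock: 18.75
position: [530.5, -194.1, 157.9]
ee_rot: [0.712, -0.702, 0.033, -0.001]
contact_force: [-0.3, 0.6, -2.2]
gripper_width: 27.0
```

```bash
python3 -c "
from h import *; st()"
```

```text
t 18.75 tcp [ 530.5 -194.1  157.9] foot [ 533.9 -197.3   86.6] zax [ 0.048 -0.045 -0.998] F [-0.26  0.63 -2.16] M [0.08 0.14 0.02] q [-0.041  0.32  -0.312  0.055 -0.89   0.021]
```

Call:
{"fn": "send_rows", "kwargs": {
  "steps": [
    [[-0.1,0.1,1,0,0],[0,0.1,1,0,0],[0,0.1,1,0,0],[0,0,1,0,0],[0,0,0.5,0,0],[0,0,0,0,0],[0,0,0,0,0]]
  ]
}}

```text
clock: 19.33
position: [535.6, -195.7, 109.4]
ee_rot: [0.712, -0.701, 0.035, -0.002]
contact_force: [-0.0, -0.7, -2.6]
gripper_width: 26.7
```

```bash
python3 -c "
from h import *; st()"
```

```text
t 19.33 tcp [ 535.6 -195.7  109.4] foot [ 539.3 -199.    38.1] zax [ 0.051 -0.046 -0.998] F [-0.01 -0.65 -2.59] M [ 0.13  0.11 -0.02] q [-0.043  0.382 -0.362  0.063 -0.774  0.014]
```

Call:
{"fn": "send_rows", "kwargs": {
  "steps": [
    [[-0.1,0.3,0.6,0,0],[0,0.2,0.4,0,0],[0,0,0.2,0,0],[0,0,0,0,0],[0,0,0,0,0]]
  ]
}}

```text
clock: 19.75
position: [532.4, -195.4, 97.3]
ee_rot: [0.712, -0.701, 0.036, -0.002]
contact_force: [0.8, -0.1, -2.7]
gripper_width: 26.6
```

```bash
python3 -c "
from h import *; st(); grab('side')
a=np.load('/tmp/side.npz')['p'][205:285,265:365]; a=cv2.resize(a,(700,560),interpolation=3); cv2.imwrite('pics/s4.png',a)"
```

```text
t 19.75 tcp [ 532.4 -195.4   97.3] foot [ 536.3 -198.7   26. ] zax [ 0.054 -0.047 -0.997] F [ 0.76 -0.13 -2.71] M [ 0.16  0.15 -0.01] q [-0.042  0.392 -0.386  0.066 -0.737  0.011]
```

View pics/s4.png

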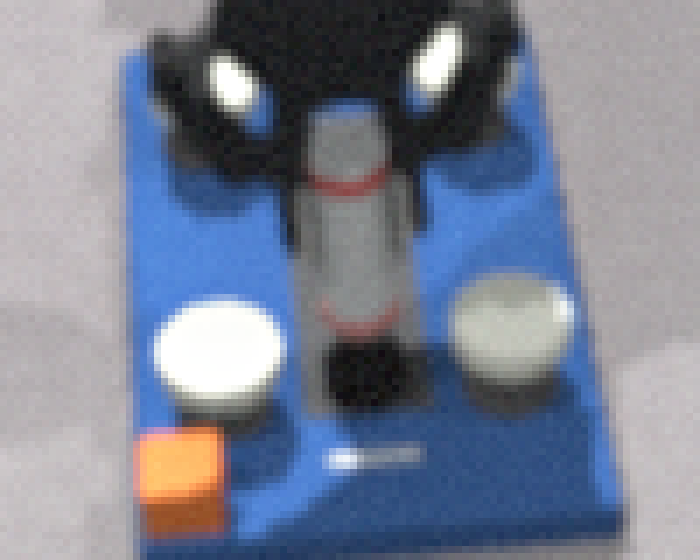

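Foot is in the gap at (367,372), low between the pads. Sliding it under pad 1's rim.

Call:
{"fn": "send_rows", "kwargs": {
  "steps": [
    [[0,0.6,0,0,0],[0,0.6,-0.1,0,0],[0,0.4,0,0,0],[0,0,0,0,0],[0,0,0,0,0]]
  ]
}}

```text
clock: 20.22
position: [514.7, -195.7, 98.5]
ee_rot: [0.712, -0.701, 0.037, -0.003]
contact_force: [0.5, 0.3, -4.0]
gripper_width: 26.5
```

```bash
python3 -c "
from h import *; st()"
```

```text
t 20.22 tcp [ 514.7 -195.7   98.5] foot [ 518.8 -199.1   27.2] zax [ 0.056 -0.047 -0.997] F [ 0.52  0.27 -4.03] M [ 0.12 -0.    0.02] q [-0.044  0.365 -0.427  0.067 -0.721  0.011]
```

Call:
{"fn": "send_rows", "kwargs": {
  "steps": [
    [[0,0.4,0.1,0,0],[0,0.2,0,0,0],[0,0,0,0,0]]
  ]
}}

```text
clock: 20.47
position: [512.6, -195.8, 98.4]
ee_rot: [0.712, -0.701, 0.041, -0.007]
contact_force: [1.7, -0.6, -6.1]
gripper_width: 26.7
```

```bash
python3 -c "
from h import *; st()"
```

```text
t 20.47 tcp [ 512.6 -195.8   98.4] foot [ 517.4 -199.2   27.1] zax [ 0.067 -0.047 -0.997] F [ 1.73 -0.61 -6.1 ] M [-0.   -0.25 -0.01] q [-0.045  0.358 -0.44   0.068 -0.704  0.011]
```

Call:
{"fn": "send_rows", "kwargs": {
  "steps": [
    [[0,0,0.4,0,0],[0,0,0.1,0,0],[0,0,0,0,0]]
  ]
}}

```text
clock: 20.72
position: [512.2, -196.1, 92.9]
ee_rot: [0.712, -0.701, 0.04, -0.006]
contact_force: [1.4, 0.4, -2.3]
gripper_width: 26.6
```

Call:
{"fn": "send_rows", "kwargs": {
  "steps": [
    [[0,0.4,0,0,0],[0,0.1,0,0,0],[0,0,0,0,0]]
  ]
}}

```text
clock: 20.97
position: [511.3, -196.1, 93.7]
ee_rot: [0.713, -0.7, 0.043, -0.009]
contact_force: [1.3, -0.2, -4.1]
gripper_width: 26.7
```

```bash
python3 -c "
from h import *; st()"
```

```text
t 20.97 tcp [ 511.3 -196.1   93.7] foot [ 516.6 -199.6   22.4] zax [ 0.075 -0.048 -0.996] F [ 1.34 -0.18 -4.13] M [ 0.16 -0.35  0.06] q [-0.045  0.36  -0.454  0.071 -0.681  0.01 ]
```

Call:
{"fn": "send_rows", "kwargs": {
  "steps": [
    [[0,0,-0.3,0,0],[0,0,-0.2,0,0]]
  ]
}}

```text
clock: 21.13
position: [510.2, -195.7, 97.5]
ee_rot: [0.713, -0.7, 0.043, -0.009]
contact_force: [6.0, -0.9, -13.8]
gripper_width: 26.7
```

Call:
{"fn": "send_rows", "kwargs": {
  "steps": [
    [[0,0,-0.2,0,0],[0,0,-0.1,0,0]]
  ]
}}

```text
clock: 21.3
position: [510.6, -195.4, 99.4]
ee_rot: [0.713, -0.7, 0.043, -0.009]
contact_force: [5.8, -2.7, -11.0]
gripper_width: 26.4
```

```bash
python3 pads.py | sed -n '9,20p'
```

```text
t 21.3 tcp [ 510.6 -195.4   99.4] foot [ 515.9 -198.7   28.2] zax [ 0.074 -0.047 -0.996] F [  5.83  -2.75 -11.  ] M [-0.44 -1.71  0.03] q [-0.045  0.351 -0.449  0.068 -0.696  0.012]
side p3 114 [54.9 55.9 57.1]
side p2 40 [54.8 55.3 56.6]
side p4 215 [54.9 55.8 56.8]
side p1 215 [51.6 52.6 54.7]
scene p3 173 [55.5 56.6 57.8]
scene p2 149 [54.7 55.9 58. ]
scene p4 180 [55.6 56.4 57.7]
scene p1 146 [52.  54.8 74.4]
```

Call:
{"fn": "send_rows", "kwargs": {
  "steps": [
    [[0,0,-0.3,0,0],[0,0,-0.3,0,0],[0,0,-0.2,0,0]]
  ]
}}

```text
clock: 21.65
position: [511.6, -195.2, 103.4]
ee_rot: [0.712, -0.701, 0.044, -0.011]
contact_force: [6.5, -3.4, -18.7]
gripper_width: 27.0
```

```bash
python3 pads.py | sed -n '9,20p' | grep -v 'p[234]'
```

```text
t 21.65 tcp [ 511.6 -195.2  103.4] foot [ 517.2 -198.5   32.2] zax [ 0.078 -0.045 -0.996] F [  6.53  -3.39 -18.67] M [-0.97 -2.22  0.1 ] q [-0.045  0.346 -0.443  0.065 -0.703  0.013]
side p1 220 [53.3 54.  55.1]
scene p1 149 [54.2 55.8 72. ]
```

It works: pad 1 is up from 52.0 to 54.0 mm. About 2 mm more is needed.

Call:
{"fn": "send_rows", "kwargs": {
  "steps": [
    [[0,0,-0.3,0,0],[0,0,-0.3,0,0]]
  ]
}}

```text
clock: 21.92
position: [511.7, -195.1, 105.5]
ee_rot: [0.712, -0.701, 0.044, -0.012]
contact_force: [8.0, -3.4, -19.2]
gripper_width: 26.9
```

```bash
python3 pads.py | sed -n '9,20p' | grep -v 'p[234]'
```

```text
t 21.92 tcp [ 511.7 -195.1  105.5] foot [ 517.3 -198.3   34.2] zax [ 0.078 -0.044 -0.996] F [  8.    -3.44 -19.19] M [-1.02 -2.39  0.1 ] q [-0.045  0.344 -0.44   0.063 -0.708  0.015]
side p1 232 [54.8 55.7 57. ]
scene p1 150 [56.  57.5 67.8]
```

Pad 1 now reads 55.7 mm, matching the others. I'll disengage by moving down a little, then back out.

Call:
{"fn": "send_rows", "kwargs": {
  "steps": [
    [[0,0,0.4,0,0],[0,0,0.1,0,0],[0,-0.6,0,0,0],[0,-0.6,0,0,0],[0,-0.6,0,0,0],[0,0,0,0,0],[0,0,0,0,0]]
  ]
}}

```text
clock: 22.6
position: [527.0, -195.5, 101.7]
ee_rot: [0.712, -0.701, 0.039, -0.007]
contact_force: [-0.0, 0.2, -2.7]
gripper_width: 26.7
```

```bash
python3 pads.py | sed -n '9,20p'
```

```text
t 22.6 tcp [ 527.  -195.5  101.7] foot [ 531.7 -198.7   30.4] zax [ 0.066 -0.045 -0.997] F [-0.03  0.16 -2.71] M [0.09 0.24 0.1 ] q [-0.044  0.374 -0.401  0.063 -0.729  0.013]
side p3 58 [55.  55.9 57.4]
side p2 41 [54.8 55.3 56.9]
side p4 209 [55.  55.9 56.8]
side p1 215 [54.8 55.8 57.2]
scene p3 172 [55.6 56.7 57.9]
scene p2 146 [55.3 56.5 57.7]
scene p4 186 [55.7 56.7 57.9]
scene p1 162 [55.6 56.8 58.8]
```

All four pads agree. Next I'll lift out and return to the mat.

Call:
{"fn": "send_rows", "kwargs": {
  "steps": [
    [[0,0,-2,0,0],[0,-0.2,-3.5,0,0],[0,-0.1,-3.5,0,0],[0,0,-1,0,0],[-3,0,0,0,0],[-3.5,0,0,0,0],[-3.5,0,0,0,0],[-3.5,0,0,0,0],[-3.5,0,0,0,0],[-3.5,0,0,0,0]]
  ]
}}

```text
clock: 23.53
position: [517.6, 15.3, 197.8]
ee_rot: [-0.707, 0.707, -0.038, 0.007]
contact_force: [0.7, -0.3, -3.6]
gripper_width: 26.9
```

Call:
{"fn": "send_rows", "kwargs": {
  "steps": [
    [[-3.5,0,0,0,0],[-3.5,0,0,0,0],[-3.5,0,0,0,0],[-3.5,0,0,0,0],[-2,0,0,0,0],[0,0,0,0,0],[0,0,0,0,0]]
  ]
}}

```text
clock: 24.12
position: [513.6, 189.0, 191.0]
ee_rot: [0.709, -0.704, 0.038, -0.008]
contact_force: [-1.3, -1.3, -3.7]
gripper_width: 26.5
```

```bash
python3 -c "
from h import *; s,m,f=st(); print(m.T@(np.array([505,273,4])-f))"
```

```text
t 24.12 tcp [513.6 189.  191. ] foot [518.2 186.1 119.7] zax [ 0.065 -0.041 -0.997] F [-1.32 -1.25 -3.74] M [0.03 0.18 0.01] q [ 0.689  0.265 -0.311  0.088 -0.973 -0.73 ]
[-91.7826606   19.82461767 110.89065399]
```

Call:
{"fn": "send_rows", "kwargs": {
  "steps": [
    [[-3,0.6,0,0,0],[-3,0.6,0,0,0],[-3,0.6,0,0,0],[0,0,-4,0,0],[0,0,-4,0,0],[0,0,0,0,0],[0,0,0,0,0]]
  ]
}}

```text
clock: 24.7
position: [487.4, 278.0, 265.0]
ee_rot: [-0.706, 0.707, -0.037, 0.002]
contact_force: [0.1, -0.8, -4.6]
gripper_width: 26.6
```

```bash
python3 -c "
from h import *; s,m,f=st(); print(m.T@(np.array([505,273,4])-f))"
```

```text
t 24.7 tcp [487.4 278.  265. ] foot [491.3 274.5 193.7] zax [ 0.055 -0.049 -0.997] F [ 0.14 -0.84 -4.57] M [ 0.07  0.31 -0.02] q [ 0.847  0.242 -0.144  0.08  -1.186 -0.877]
[ -7.83192039  -3.24479228 190.03897375]
```

Call:
{"fn": "send_rows", "kwargs": {
  "steps": [
    [[0,0,1,0,0],[0,0,1,0,0],[0,0,1,0,0],[0,0,1,0,0],[0,0,1,0,0],[0,0,1,0,0],[0,0,1,0,0],[0,0,0,0,0],[0,0,0,0,0]]
  ]
}}

```text
clock: 25.45
position: [485.9, 259.7, 177.2]
ee_rot: [-0.702, 0.712, -0.035, -0.009]
contact_force: [0.1, 0.6, -2.5]
gripper_width: 26.8
```

```bash
python3 -c "
from h import *; s,m,f=st(); print(m.T@(np.array([505,273,4])-f))"
```

```text
t 25.45 tcp [485.9 259.7 177.2] foot [488.5 255.2 105.9] zax [ 0.036 -0.062 -0.997] F [ 0.09  0.55 -2.55] M [0.2  0.06 0.  ] q [ 0.823  0.306 -0.287  0.081 -1.001 -0.882]
[-24.28685737 -12.60670157 101.07306991]
```

Call:
{"fn": "send_rows", "kwargs": {
  "steps": [
    [[-0.9,-0.6,1,0,0],[-0.9,-0.5,1,0,0],[-0.6,-0.3,1,0,0],[-0.3,0,1,0,0],[-0.2,0,1,0,0],[-0.2,0,1,0,0],[0,0,0,0,0],[0,0,0,0,0]]
  ]
}}

```text
clock: 26.12
position: [502.6, 285.5, 108.8]
ee_rot: [-0.701, 0.712, -0.035, -0.012]
contact_force: [0.5, -0.6, -3.2]
gripper_width: 26.6
```

```bash
python3 -c "
from h import *; s,m,f=st(); print(m.T@(np.array([505,273,4])-f))"
```

```text
t 26.12 tcp [502.6 285.5 108.8] foot [504.9 280.8  37.5] zax [ 0.032 -0.066 -0.997] F [ 0.55 -0.63 -3.18] M [ 0.2  0.1 -0. ] q [ 0.832  0.425 -0.302  0.089 -0.873 -0.907]
[ 5.57786391  0.9043305  33.88702735]
```

Call:
{"fn": "send_rows", "kwargs": {
  "steps": [
    [[0.3,0,0.9,0,0],[0,0,0.8,0,0],[0,0,0.5,0,0],[0,0,0.2,0,0],[0,0,0,0,0],[0,0,0,0,0]]
  ]
}}

```text
clock: 26.62
position: [503.6, 280.2, 83.7]
ee_rot: [-0.701, 0.712, -0.035, -0.011]
contact_force: [-0.1, -0.9, -2.8]
gripper_width: 26.9
```

Call:
{"fn": "send_rows", "kwargs": {
  "steps": [
    [[0,0,0.2,0,0],[0,0,0.1,0,0]]
  ]
}}

```text
clock: 26.78
position: [504.1, 280.4, 81.3]
ee_rot: [-0.701, 0.712, -0.035, -0.01]
contact_force: [-0.1, 0.7, -3.0]
gripper_width: 26.9
```

```bash
python3 -c "
from h import *; s,m,f=st(); print(m.T@(np.array([505,273,4])-f))"
```

```text
t 26.78 tcp [504.1 280.4  81.3] foot [506.6 275.9  10. ] zax [ 0.035 -0.064 -0.997] F [-0.08  0.68 -2.99] M [0.15 0.16 0.01] q [ 0.824  0.455 -0.338  0.096 -0.803 -0.908]
[2.50396505 1.79959762 6.07751716]
```

Call:
{"fn": "send_rows", "kwargs": {
  "steps": [
    [[0,0,0.3,0,0],[0,0,0.2,0,0]]
  ]
}}

```text
clock: 26.95
position: [504.8, 280.6, 76.7]
ee_rot: [-0.701, 0.712, -0.035, -0.009]
contact_force: [-0.3, -0.1, -2.8]
gripper_width: 26.4
```

Call:
{"fn": "send_rows", "kwargs": {
  "steps": [
    [[0,0,0.2,0,0],[0,0,0.1,0,0]]
  ]
}}

```text
clock: 27.12
position: [505.2, 280.6, 75.8]
ee_rot: [-0.701, 0.712, -0.036, -0.009]
contact_force: [-3.9, -0.2, 5.2]
gripper_width: 26.4
```

Call:
{"fn": "send_rows", "kwargs": {
  "steps": [
    [[0,0,0.05,0,0.34],[0,0,0,0,0.36],[0,0,0,0,0.4],[0,0,0,0,0.45],[0,0,0,0,0.5],[0,0,0,0,0.6],[0,0,0,0,0.8],[0,0,0,0,1],[0,0,0,0,1],[0,0,0,0,1]]
  ]
}}

```text
clock: 27.95
position: [507.6, 282.4, 77.6]
ee_rot: [-0.702, 0.711, -0.036, -0.005]
contact_force: [0.1, 0.4, -0.7]
gripper_width: 85.6
```

```bash
python3 -c "
from h import *; st(); p,d=grab('side'); cv2.imwrite('pics/s5.png',cv2.resize(p[110:200,230:350],(720,540),interpolation=3))"
```

```text
t 27.95 tcp [507.6 282.4  77.6] foot [510.7 278.1   6.3] zax [ 0.043 -0.059 -0.997] F [ 0.14  0.42 -0.71] M [ 0.11  0.09 -0.01] q [ 0.823  0.461 -0.341  0.102 -0.785 -0.909]
```

View pics/s5.png

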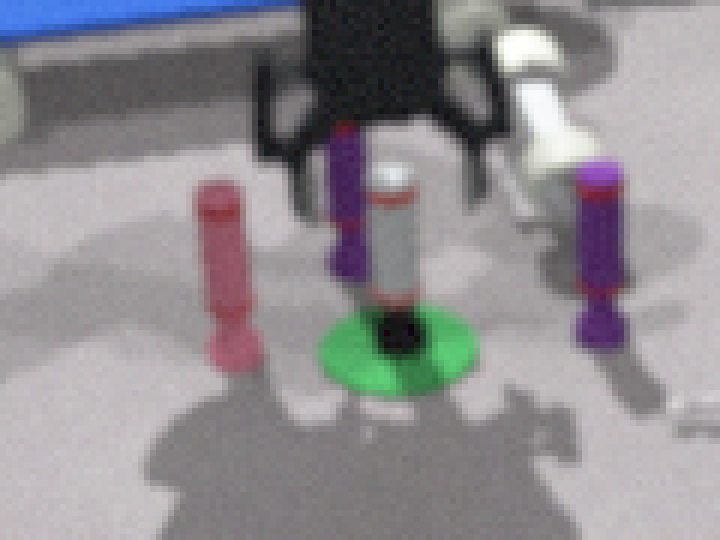

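The probe stands upright on the mat with its foot at (400,333). I'll retract straight up and do the final checks.

Call:
{"fn": "send_rows", "kwargs": {
  "steps": [
    [[0,0,-1.5,0,1],[0,0,-2,0,1],[0,0,-3,0,1],[0,0,-3,0,1],[0,0,-3,0,1],[0,0,0,0,1],[0,0,0,0,1],[0,0,0,0,1]]
  ]
}}

```text
clock: 28.67
position: [501.3, 289.1, 206.2]
ee_rot: [-0.702, 0.711, -0.036, -0.008]
contact_force: [-0.3, -0.3, -0.1]
gripper_width: 85.5
```

```bash
python3 pads.py | sed -n '9,20p'; python3 - <<'E'
from h import *
for n in('side','scene'):
    p,w=cloud(n); z=w[...,2]; near=(abs(w[...,0]-505)<40)&(abs(w[...,1]-273)<40)
    for a,b in((6,14),(45,60),(95,112),(112,125)):
        q=w[near&(z>a)&(z<b)]
        if len(q): print(n,a,b,len(q),q.mean(0).round(1))
p,d=grab('side'); cv2.imwrite('pics/s6.png',p)
E
```

```text
t 28.67 tcp [501.3 289.1 206.2] foot [504.2 284.6 134.9] zax [ 0.04  -0.062 -0.997] F [-0.29 -0.31 -0.06] M [0.11 0.06 0.02] q [ 0.84   0.325 -0.18   0.081 -1.087 -0.892]
side p3 162 [55.1 56.1 57.4]
side p2 167 [54.8 55.7 56.9]
side p4 218 [54.8 55.9 57.1]
side p1 215 [55.1 55.8 56.9]
scene p3 174 [55.7 56.8 58.4]
scene p2 150 [55.2 56.7 58.4]
scene p4 178 [55.6 56.3 57.5]
scene p1 175 [55.2 56.2 57.5]
side 6 14 28 [506.6 265.2   9.8]
side 45 60 31 [505.5 266.4  52.7]
side 95 112 34 [505.5 266.9 103.4]
side 112 125 38 [505.2 273.5 116.7]
scene 6 14 49 [510.3 265.6   8. ]
scene 45 60 32 [513.3 270.   52.7]
scene 95 112 41 [513.2 269.8 103.5]
scene 112 125 45 [508.7 274.5 117.7]
```

View pics/s6.png

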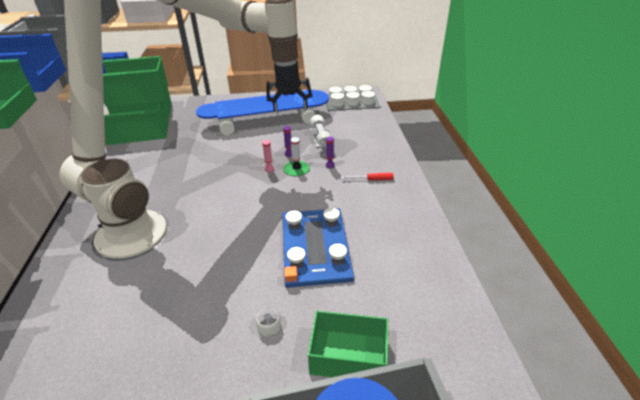

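The probe stands vertical at about (506,274), the mat centre. All pads read equal and the other parts are undisturbed, so I'm handing in.

```bash
python3 -c "
from h import *; print(job.job_done())"
```

```text
the job is handed in; nothing more can be done
None
```

All four pads ended level and the probe is standing on its mat, but my first touch was not light: it pushed pad 1 down about 4 mm. I handed the job in after about 29 s of robot time.

- **Touches:** I took the silver probe and touched places 1, 2, 3 and 4 in order, reading roughly 5–8 N at each. Pads 2, 3 and 4 stayed put. At place 1 the cameras showed the top go from 56.5 mm to 52.3 mm, against the instruction not to shift the pads.
- **Levelling:** After all four touches I pressed the high pad, at place 4, down about 8 mm. I then raised pad 1 again by hooking the probe's foot under its rim and lifting.
- **Final pad heights:** The tops read 55.7–56.1 mm in the side camera and 56.2–56.8 mm in the scene camera. They agree with each other within 0.6 mm and match the original level of about 56.5 mm.
- **Probe:** It stands released and upright at about (506, 274), within a few mm of the mat centre at about (505, 273).
- **End state:** The gripper is clear of it with no contact force. The last picture showed the truck, wheel, bin and screwdriver where they were.
- **Tilt:** The tool tilted by up to about 0.09 rad during the moves, and the commands could not correct it directly. The probe settled upright once released.

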